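# Shift the vial carriage to the reader and relock it

### The job

The vial carriage on the indexing slide is pinned at its middle station. Pull its red plunger knob up and give it a quarter turn anticlockwise (seen from above) so that the pin is held out, slide the carriage along the rail with the knob still turned until it stands at the end station in front of the white optical reader (not the black lamp), and turn the knob back so that the pin drops fully home and locks the carriage there.

Things in the scene. Friction and masses are not known exactly. Their poses are not given: they have to be found in the camera images.
- knob (a point): Grip centre of the red plunger knob on the blue sliding carriage: an upright bar 46 x 14 mm, 36 mm tall, white line on top. Point on its vertical axis, 18 mm below its top, 96 mm above the table with the pin home; 16 mm free below the bar. x along the 46 mm, y along the 14 mm (grip across y), z up. x lies across the rail at twist 0. A vial 94 mm high stands 75 mm from the axis, on the reader's side.
- reader: White optical reader, 90 x 90 x 85 mm, blue patch on top, black lens towards the rail; fixed beyond one end station (which one varies; a black lamp with orange lens marks the other). Origin under its middle, on the table. y along the rail, x across it away from the carriage, z up. The knob's y in this frame is 0 at the reader's station, +-100 mm at the start (middle station). x: -180 mm.
- lift (a joint): Plunger pull in m: 0 = pin home in a notch, 0.024 = top stop. A spring pulls down, 3 N at 0 to 6.6 N at the top. Must exceed 0.012 to turn (0.017 is good); turned, it rests at 0.012. Knob turned back between stations, the pin rides at 0.010; it drops within about 4 mm of a station. Drawn by the knob, the carriage slides with 1.5 N friction; end stops lie 1 mm past the end stations.
- twist (a joint): Turn of the knob in rad about its vertical axis: 0 = in line with the collar's slot (pin can drop; starts at 0 to 0.12), growing anticlockwise seen from above to a stop at 1.57. Beyond about 0.5 it holds the pin out; below about 0.2 the pin can drop. Takes about 0.02 N m and stays where it is left.

How it is judged:
On the way, in this order (a step that is already met when the one before it is completed fails the run):
1. the knob is pulled up and turned so that the pin is held out (value of joint lift above 0.0105 m and value of joint twist above 0.7 rad), for 0.2 s.
2. with the knob still turned, the carriage stands in front of the white reader (all of step 1 and y of knob in the frame of reader between -0.01 and 0.01 m), for 0.1 s.
At the end, for the whole second after the job is handed in: The carriage stands within 10 mm of the white reader's station, the knob is turned back to within 0.4 rad, and the plunger is at rest fully down (less than 3 mm out) (y of knob in the frame of reader between -0.01 and 0.01 m and value of joint lift below 0.003 m and value of joint twist below 0.4 rad and velocity of joint lift between -0.01 and 0.01 m/s); the robot touches nothing.
It also fails if it takes over 42 s, if anything falls off the work surface, if the arm or the gripper's body presses on something with over 40 N, if the wrist force passes 120 N, or if a joint passes its speed limit or range.

### The arm

A 6-joint arm with a two-finger parallel gripper is mounted at the origin on the work surface. World frame = base frame: x ahead of the robot, y to its left, z up, the work surface at z = 0. Lengths are in m, angles in rad, forces in N, time in s.
With the tool pointing down it reaches from about 0.3 to 0.875 m from the base axis. Payload 6.4 kg.
Tool frame: the origin (TCP) lies between the finger pads; the fingertips stand 25 mm ahead of it and the grasp point (between the pads) lies 6 mm ahead of it (ctrl.finger_overhang is the distance from the TCP to the fingertips, in m); x points along the fingers, z is the direction in which the jaws open and shut, and the axes are right-handed (so a half turn about x gives the same grasp; the last joint's range is limited). The gripper opens to 85 mm and grips with 20 to 120 N. Pads are 22 mm wide; open, the fingers measure 114 mm over their backs; the gripper's body (76 mm by 85 mm) begins 54 mm behind the grasp point. The pads swing forward as they close: fully open they stand 13 mm farther back than shut.
Start: joints at [0.932, 0.181, 1.607, -0, 1.354, -0.206], TCP at [0.241, 0.522, 0.256] pointing down, gripper open.
Joint ranges: [-2.99, 2.99], [-0.89, 2.07], [0.3, 2.58], [-1.14, 4.28], [0, 2.63], [-3.12, 3.12]. Speed limits (rad/s): [2.57, 2.57, 3.01, 3.14, 3.14, 3.14].

### API

Orientations are given as a unit quaternion [w, x, y, z].
In Python, from bench import ctrl gives the robot as it stands.
- The arm moves only by the tool jog_arm, never from a script. Its argument "commands" is one flat list of numbers, 7 for each row, row after row: the shift along the tool's x, y, z as a fraction of full scale, then the turn, a rotation vector about the tool's x, y, z as a fraction of full scale, then the gripper's target within -1 to 1 (fully open at 1, half-way at 0, shut at -1). A call has 1 to 10 rows; each row is the pose to reach, as a shift and turn from the pose commanded when the call began, along the tool's axes at that moment, turning the shorter way round; what a row does not reach only later rows make up. Full scale, the value 1, is 0.2 m for a shift and 2 pi rad for a turn. A row lasts 1/8 s, in which the tool goes at most 62.5 mm and 10.7 degrees, less where a joint would pass 70% of its speed; a pose out of reach is approached as far as the arm can. A call with a number of a shift or a turn outside -1 to 1 is refused whole. A call with a gripper value outside its range is refused whole. The fingers move at their own pace and stop on an object; the grip force is fixed at half the most. Time passes only in rows, so rows that repeat a pose let the fingers close. It gives the time, the measured TCP pose, the force and the opening at its end, in the units of the state.
- ctrl.get_obs(): the state, without advancing time (a new reading comes with each control period).
- ctrl.camera(name): name is "scene" or "top" or "wrist"; returns a dict with "frame" (400x640x3 uint8, red, green, blue), "K" (3x3 intrinsics, pixels), "rvec" (rotation vector, rad) and "tvec" (3), from world to camera coordinates, as OpenCV has them; the wrist camera has in their place "tool_from_camera" (4x4, takes a point from camera to tool coordinates, whose origin is the TCP and whose axes are the tool frame's). Camera axes: x right, y down, z forward; pixel columns grow to the right and rows downward; lengths in m; the calibration is good to about 2 mm. A picture is of the moment at which its call begins: read the wrist's pose just before it. There is no depth.
- ctrl.hand_in(): hands the job in, once; it reports no verdict.
The state is a dict: "time_s": time; "q": joint angles; "dq": joint speeds; "joint_efforts": joint torques, N m; "eef_pos": TCP position; "eef_rot": TCP orientation; "wrist_force": force on the tool from outside, world axes, zero at the start; "torque": the same for the moment, N m; "opening": opening from 0.0 (shut) to 1.0 (fully open).
Only numpy, scipy, OpenCV 4.12 (cv2) and the standard library are available. Lean on these libraries where they do the work, as an engineer would, in place of code of your own. Each camera call takes 0.05 s, during which the arm holds its last target.

## Working session

There is one attempt and no reset: what is moved stays moved. The work goes in short steps, Python scripts to look and compute and a tool call to move; the robot and the scene stay as the last step left them, time stands still between calls to the robot, and variables do not carry over. Pictures are saved under pics/ and viewed, and the job is handed in when it is done.

Besides the shell and the picture viewer there is one more tool, called after ">>>" by a JSON object that holds its "api" and its "payload". jog_arm: Moves the arm, as the interface text tells. Its arguments: {"type":"object","properties":{"commands":{"type":"array","items":{"type":"number"}}},"required":["commands"]}

```bash
ls; mkdir -p pics
python3 - <<'E'
from bench import ctrl
import cv2, numpy as np, pickle
o=ctrl.get_obs(); print({k:np.round(v,4) for k,v in o.items()}, ctrl.finger_overhang)
for n in ("scene","top"):
    c=ctrl.camera(n); cv2.imwrite(f"pics/{n}0.png",c["frame"][:,:,::-1]); pickle.dump(c,open(f"{n}0.pkl","wb"))
    print(n,c["K"],c["rvec"],c["tvec"])
E
```

```text
pics
{'time_s': np.float64(0.0), 'q': array([ 0.9317,  0.1816,  1.608 , -0.    ,  1.3538, -0.2063]), 'dq': array([ 0.0006,  0.0007, -0.0006,  0.0001,  0.0013, -0.001 ]), 'joint_efforts': array([ 7.00000e-04, -4.44883e+01, -3.51336e+01, -3.00000e-04,
        9.20000e-03, -0.00000e+00]), 'eef_pos': array([0.2408, 0.5216, 0.2554]), 'eef_rot': array([ 0.5951, -0.3812,  0.5963,  0.3808]), 'wrist_force': array([ 0.4846, -0.2794,  0.6086]), 'torque': array([-0.0002,  0.    ,  0.0286]), 'opening': np.float64(0.9987)} 0.025
scene [[389.79674689   0.         319.3042621 ]
 [  0.         389.79674689 201.57656239]
 [  0.           0.           1.        ]] [ 1.91807703  1.89391554 -0.51962957] [-0.06014374 -0.48539717  1.02735258]
top [[400.87063113   0.         308.48120449]
 [  0.         400.87063113 197.8431973 ]
 [  0.           0.           1.        ]] [ 2.10396261 -2.16316716  0.15633697] [0.06769276 0.58671389 0.6279292 ]
```

View pics/scene0.png

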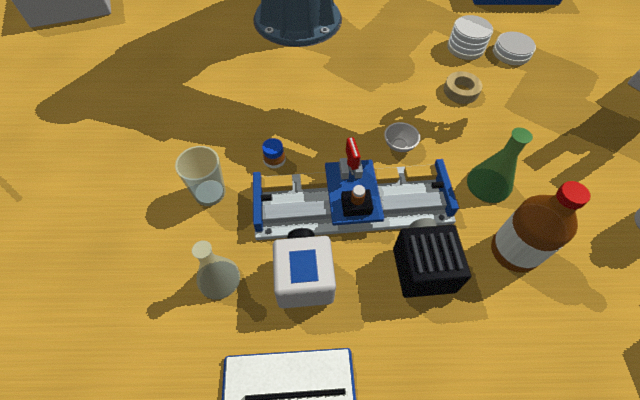

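View pics/top0.png

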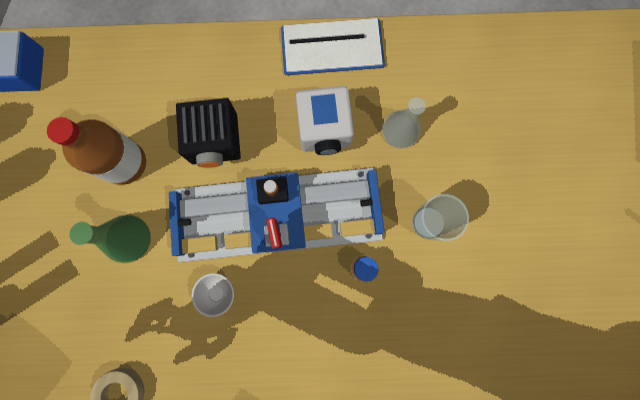

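```bash
cat > h.py <<'E'
import cv2, numpy as np, pickle
from scipy.spatial.transform import Rotation as R
def ray(c,uv):
    Rm=cv2.Rodrigues(np.array(c["rvec"]))[0]; t=np.array(c["tvec"]).ravel()
    d=Rm.T@(np.linalg.inv(c["K"])@[uv[0],uv[1],1]); return -Rm.T@t, d/np.linalg.norm(d)
def plane(c,uv,z):
    o,d=ray(c,uv); return o+d*(z-o[2])/d[2]
def proj(c,p): return cv2.projectPoints(np.array(p,float).reshape(-1,3),np.array(c["rvec"]),np.array(c["tvec"]),c["K"],None)[0].reshape(-1,2)
def tri(ca,a,cb,b):
    o1,d1=ray(ca,a);o2,d2=ray(cb,b)
    s=np.linalg.lstsq(np.c_[d1,-d2],o2-o1,rcond=None)[0]
    p,q=o1+s[0]*d1,o2+s[1]*d2; return (p+q)/2,np.linalg.norm(p-q)
def blobs(m,amin=8):
    n,l,s,c=cv2.connectedComponentsWithStats(m.astype(np.uint8)); return [(s[i],c[i],l==i) for i in range(1,n) if s[i][4]>=amin]
E
python3 - <<'E'
from h import *
for n in("scene","top"):
    c=pickle.load(open(n+"0.pkl","rb")); f=c["frame"].astype(int); r,g,b=f[...,0],f[...,1],f[...,2]
    print(n,"cam",ray(c,(320,200))[0].round(3))
    for s,ct,m in blobs((r>120)&(g<70)&(b<70)): print(" red",s,ct.round(1))
    for s,ct,m in blobs((b>120)&(r<80)&(b-r>70),60): print(" blue",s,ct.round(1),plane(c,ct,.085).round(4))
x0,y0=250,165
for n,(x,y) in dict(scene=(335,130),top=(255,210)).items():
    f=pickle.load(open(n+"0.pkl","rb"))["frame"][y:y+50,x:x+50,::-1]
    cv2.imwrite(f"pics/{n}_knob.png",cv2.resize(f,None,fx=12,fy=12,interpolation=cv2.INTER_NEAREST))
E
```

```text
scene cam [0.95  0.037 0.625]
 red [347 137  14  21  93] [353.7 147.8]
 red [562 181  28  23 477] [575.3 192. ]
 blue [263 139  18  15 129] [270.5 147.1] [ 0.5072 -0.0355  0.085 ]
 blue [437 159  22  49 249] [446.4 182.3] [0.5849 0.2635 0.085 ]
 blue [329 160  55  60 868] [363.1 190.4] [0.5999 0.1219 0.085 ]
 blue [253 172   9  52 372] [256.9 197.6] [ 0.6124 -0.0525  0.085 ]
 blue [290 250  28  33 806] [302.9 266. ] [0.7319 0.0232 0.085 ]
 blue [347 348   9  52 100] [351.6 374.7] [0.8804 0.0862 0.085 ]
top cam [0.482 0.045 0.713]
 red [ 47 117  26  27 520] [ 59.6 129.6]
 red [266 218  14  30 167] [272.7 233.1]
 blue [281  27 103  48 282] [319.4  64.1] [0.8085 0.0267 0.085 ]
 blue [ 0 76 19  4 64] [ 8.6 77.4] [0.8023 0.5507 0.085 ]
 blue [311  94  27  30 655] [324.  108.9] [0.7296 0.0215 0.085 ]
 blue [368 170  16  64 477] [375.7 201.7] [ 0.5731 -0.0551  0.085 ]
 blue [ 246  176   55   77 1437] [265.6 211.9] [0.5617 0.1194 0.085 ]
 blue [169 192   7  14  77] [172.4 197.3] [0.5894 0.268  0.085 ]
 blue [170 208   9  47 280] [174.2 234. ] [0.5308 0.2635 0.085 ]
 blue [355 257  23  24 424] [366.2 268.7] [ 0.4693 -0.0349  0.085 ]
```

```bash
python3 -c "
import cv2,numpy as np
a=cv2.imread('pics/scene_knob.png');b=cv2.imread('pics/top_knob.png')
cv2.imwrite('pics/knobs.png',cv2.resize(np.hstack([a,b]),(800,400),interpolation=cv2.INTER_NEAREST))"
```

```text
(no output)
```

View pics/knobs.png

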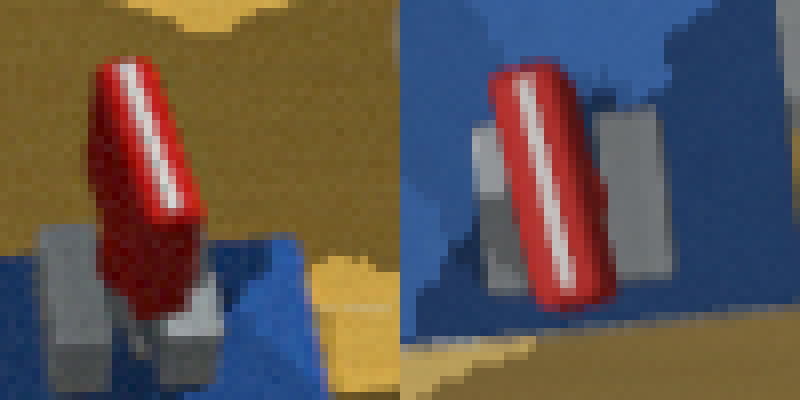

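```bash
python3 - <<'E'
from h import *
S=pickle.load(open("scene0.pkl","rb"));T=pickle.load(open("top0.pkl","rb"))
ends=[]
for c,a,b in((S,(350.2,138.0),(356.9,156.2)),(T,(270.5,219.75),(276,246))):
    A,B=plane(c,np.add(a,0),.114),plane(c,b,.114); print(A.round(4),B.round(4),"mid",((A+B)/2).round(4),np.linalg.norm(A-B).round(4),"ang",np.arctan2(*(A-B)[1::-1]).round(3))
# reader patch orientation, both views
for n,c,(x,y,w,h) in(("S",S,(285,245,40,42)),("T",T,(306,90,36,38))):
    f=c["frame"].astype(int); m=((f[...,2]>110)&(f[...,0]<90)).astype(np.uint8); q=np.zeros_like(m); q[y:y+h,x:x+w]=m[y:y+h,x:x+w]
    cnt=max(cv2.findContours(q,0,cv2.CHAIN_APPROX_NONE)[0],key=cv2.contourArea)
    P=np.array([plane(c,p[0],.085)[:2] for p in cnt]).astype(np.float32)
    print(n,"patch",cv2.minAreaRect(P*1000))
# rail: end plates
for n,c,rects in(("S",S,[(250,168,15,65),(434,155,28,60)]),("T",T,[(365,165,22,75),(166,188,20,75)])):
  for z in(.02,.06):
    out=[]
    for x,y,w,h in rects:
        f=c["frame"].astype(int); m=((f[...,2]-f[...,0]>40)).astype(np.uint8); q=np.zeros_like(m); q[y:y+h,x:x+w]=m[y:y+h,x:x+w]
        cnt=max(cv2.findContours(q,0,cv2.CHAIN_APPROX_NONE)[0],key=cv2.contourArea)
        P=np.array([plane(c,p[0],z)[:2] for p in cnt]).astype(np.float32)
        r=cv2.minAreaRect(P*1000); out.append(np.array(r[0])); print(n,z,r)
    d=out[1]-out[0]; print("  rail ang",np.arctan2(d[1],d[0]),np.linalg.norm(d),(out[0]+out[1])/2)
E
python3 - <<'E'
import cv2
a=cv2.imread('pics/top0.png')[75:275,155:395]
cv2.imwrite('pics/t.png',cv2.resize(a,None,fx=3,fy=3))
E
```

```text
[0.5119 0.1033 0.114 ] [0.5512 0.1121 0.114 ] mid [0.5316 0.1077 0.114 ] 0.0402 ang -2.92
[0.546  0.1087 0.114 ] [0.5066 0.101  0.114 ] mid [0.5263 0.1048 0.114 ] 0.0402 ang 0.194
S patch ((731.0938720703125, 23.13948631286621), (49.11823654174805, 38.383445739746094), 4.699958324432373)
T patch ((729.6157836914062, 21.675294876098633), (48.105072021484375, 38.923614501953125), 4.6480512619018555)
S 0.02 ((576.8842163085938, -62.66279220581055), (126.35369873046875, 15.737064361572266), 4.9646735191345215)
S 0.02 ((547.5987548828125, 285.6178894042969), (123.92070007324219, 24.51530647277832), 4.518773078918457)
  rail ang 1.6546847940660498 349.50975871028544 [562.2414856 111.4775486]
S 0.06 ((601.573486328125, -56.052459716796875), (117.99740600585938, 14.696300506591797), 4.964674949645996)
S 0.06 ((574.2247924804688, 269.1947937011719), (115.72517395019531, 22.89398765563965), 4.518802642822266)
  rail ang 1.6546848452641918 326.3950473139953 [587.8991394  106.57116699]
T 0.02 ((583.2051391601562, -63.56382751464844), (113.06664276123047, 17.46764373779297), 4.561522483825684)
T 0.02 ((555.496826171875, 283.37060546875), (112.89752197265625, 21.98695182800293), 4.573148727416992)
  rail ang 1.650493299463842 348.03915210528936 [569.35098267 109.90338898]
T 0.06 ((577.3720703125, -57.300514221191406), (106.5422592163086, 16.45969581604004), 4.561529159545898)
T 0.06 ((551.2626953125, 269.6144714355469), (106.38286590576172, 20.718210220336914), 4.573087215423584)
  rail ang 1.650493110821164 327.95595330750746 [564.31738281 106.15697861]
```

View pics/t.png

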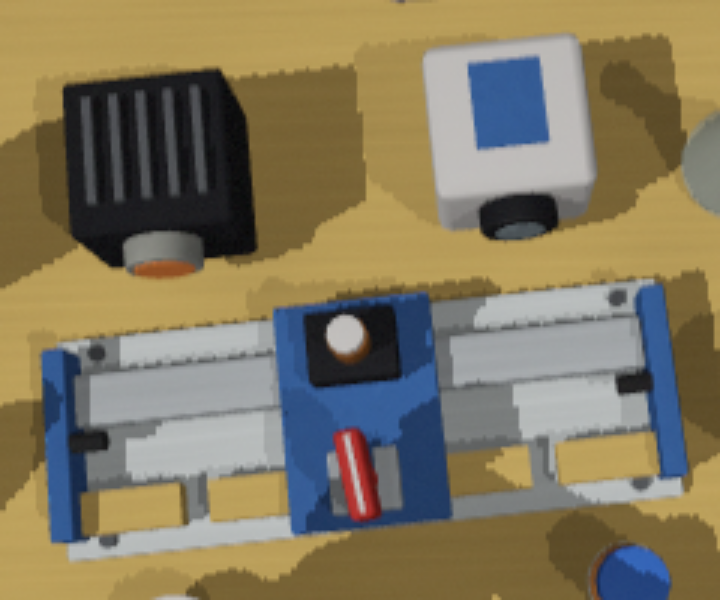

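Run:
```python
from h import *
S=pickle.load(open("scene0.pkl","rb"));T=pickle.load(open("top0.pkl","rb"))
A=tri(S,(350.2,138.0),T,(276,246)); B=tri(S,(356.9,156.2),T,(270.5,219.75)); print(A,B,(A[0]+B[0])/2,np.linalg.norm(A[0]-B[0]))
print(tri(S,(302.9,266),T,(324,108.9)))
from bench import ctrl
o=ctrl.get_obs(); q=o["eef_rot"]; M=R.from_quat(np.r_[q[1:],q[0]]).as_matrix(); print(M.round(4))
```

```text
(array([0.50687099, 0.10278749, 0.1080268 ]), np.float64(0.0025341533583638446)) (array([0.54671178, 0.1111466 , 0.10818134]), np.float64(0.003670465738505621)) [0.52679139 0.10696704 0.10810407] 0.040708560816736364
(array([0.73069259, 0.02228579, 0.08214222]), np.float64(0.001643415499215945))
[[-1.000e-03 -9.078e-01  4.194e-01]
 [-1.300e-03  4.194e-01  9.078e-01]
 [-1.000e+00  3.000e-04 -1.600e-03]]
```

>>> {"api": "jog_arm", "payload": {"commands": [0,-0.25,-0.15,0,0,0,1,0,-0.5,-0.3,0,0,0,1,0,-0.75,-0.45,0,0,0,1,0,-1,-0.59,0,0,0,1,0,-1,-0.59,0,0,0,1]}}

```text
time_s: 0.72
eef_pos: [0.3752, 0.3281, 0.2561]
eef_rot: [0.597, -0.379, 0.597, 0.379]
wrist_force: [-0.9, 0.8, 0.3]
opening: 1.0
```

>>> {"api": "jog_arm", "payload": {"commands": [0,-0.25,-0.15,0.02,0,0,1,0,-0.5,-0.3,0.04,0,0,1,0,-0.75,-0.45,0.06,0,0,1,0,-1,-0.59,0.08,0,0,1,0,-1.0,-0.59,0.1,0,0,1,0,-1.0,-0.59,0.12,0,0,1,0,-1.0,-0.59,0.14,0,0,1,0,-1.0,-0.59,0.16,0,0,1,0,-1.0,-0.59,0.18,0,0,1,0,-1.0,-0.59,0.2,0,0,1]}}

```text
time_s: 1.98
eef_pos: [0.5048, 0.1413, 0.2559]
eef_rot: [0.705, 0.043, 0.706, -0.043]
wrist_force: [0.5, -1.0, 0.1]
opening: 1.001
```

```bash
cat > st.py <<'E'
from h import *
from bench import ctrl
def st(tgt=None,jaw=None):
    o=ctrl.get_obs(); q=o["eef_rot"]; M=R.from_quat(np.r_[q[1:],q[0]]).as_matrix(); p=np.array(o["eef_pos"])
    print("t",round(float(o["time_s"]),2),"p",p.round(4),"q",np.round(o["q"],3),"jaw",np.arctan2(M[1,2],M[0,2]).round(4),"tilt",M[:,0].round(4),"open",round(float(o["opening"]),3),"F",np.round(o["wrist_force"],1),"T",np.round(o["torque"],2))
    if tgt is not None:
        d=M.T@(np.array(tgt)-p); print("shift frac",(d/.2).round(4))
    if jaw is not None:
        T=np.array([[0,-np.sin(jaw),np.cos(jaw)],[0,np.cos(jaw),np.sin(jaw)],[-1,0,0]]); 
        T[:,1]=np.cross(T[:,2],T[:,0]); print("turn frac",(R.from_matrix(M.T@T).as_rotvec()/(2*np.pi)).round(4))
    return o,M,p
E
python3 -c "
from st import *
st((.528,.1065,.23),-1.376)"
```

```text
t 1.98 p [0.5048 0.1413 0.2559] q [0.046 0.068 1.734 0.    1.341 0.167] jaw -0.1216 tilt [-9.e-04  4.e-04 -1.e+00] open 1.001 F [ 0.5 -1.   0.1] T [-0.01  0.01 -0.01]
shift frac [ 0.1292 -0.1585  0.1363]
turn frac [ 1.996e-01 -2.000e-04  1.000e-04]
```

>>> {"api": "jog_arm", "payload": {"commands": [0.03,-0.03,0.03,0.025,0,0,1,0.06,-0.08,0.06,0.05,0,0,1,0.1,-0.12,0.1,0.075,0,0,1,0.13,-0.16,0.136,0.1,0,0,1,0.13,-0.16,0.136,0.125,0,0,1,0.13,-0.16,0.136,0.15,0,0,1,0.13,-0.16,0.136,0.175,0,0,1,0.13,-0.16,0.136,0.2,0,0,1,0.13,-0.16,0.136,0.2,0,0,1]}}

```text
time_s: 3.1
eef_pos: [0.5282, 0.1061, 0.2299]
eef_rot: [0.547, 0.448, 0.547, -0.448]
wrist_force: [0.1, 1.0, -0.0]
opening: 1.0
```

```bash
python3 -c "
from st import *
o,M,p=st((.528,.1065,.23),-1.376)
c=ctrl.camera('wrist'); cv2.imwrite('pics/w1.png',c['frame'][:,:,::-1]); c['M']=M;c['p']=p; pickle.dump(c,open('w1.pkl','wb')); print(c['K'],c['tool_from_camera'].round(3))"
```

```text
t 3.1 p [0.5282 0.1061 0.2299] q [-0.022  0.126  1.725  0.     1.292  1.35 ] jaw -1.3728 tilt [-8.e-04  4.e-04 -1.e+00] open 1.0 F [ 0.1  1.  -0. ] T [ 0.01  0.02 -0.02]
shift frac [-0.0004 -0.0004 -0.0022]
turn frac [ 0.0005 -0.0001  0.0001]
[[305.11298326   0.         322.33886767]
 [  0.         305.11298326 202.5386815 ]
 [  0.           0.           1.        ]] [[-0.001 -0.294  0.956 -0.118]
 [-0.001 -0.956 -0.294  0.076]
 [ 1.    -0.001  0.    -0.   ]
 [ 0.     0.     0.     1.   ]]
```

View pics/w1.png

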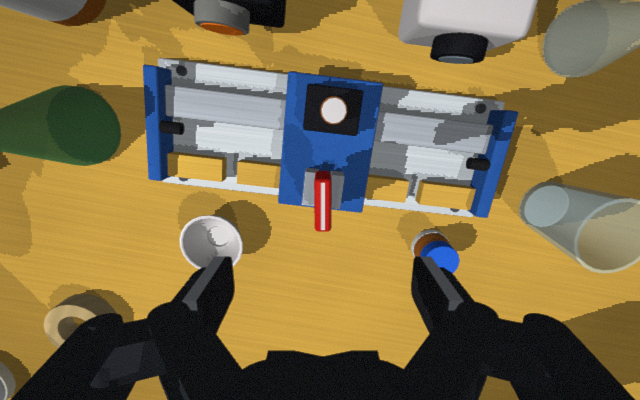

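Run:
```python
from h import *
c=pickle.load(open("w1.pkl","rb")); f=c["frame"].astype(int); T=c["tool_from_camera"]
def wr(uv,z):
    d=c["M"]@(T[:3,:3]@(np.linalg.inv(c["K"])@[uv[0],uv[1],1])); o=c["p"]+c["M"]@T[:3,3]; return o+d*(z-o[2])/d[2]
s=f[170:235,305:340]; r,g,b=s[...,0],s[...,1],s[...,2]
m=np.zeros(f.shape[:2],bool); m[170:235,305:340]=(r>170)&(g>140)&(b>130)
for st,ct,k in blobs(m,20):
    ys,xs=np.nonzero(k); l=np.polyfit(ys,xs,1); a,e=(np.polyval(l,ys.min()-.5),ys.min()-.5),(np.polyval(l,ys.max()+.5),ys.max()+.5)
    A,B=wr(a,.114),wr(e,.114); print(st,a,e,A.round(4),B.round(4),((A+B)/2).round(4),np.linalg.norm(A-B),np.arctan2(*(A-B)[1::-1]))
S=pickle.load(open("scene0.pkl","rb"));T2=pickle.load(open("top0.pkl","rb"))
print("cap",tri(S,(272,145),T2,(366,268)))
```

```text
[321 183   4  47 188] (np.float64(322.4999999999999), np.float64(182.5)) (np.float64(322.4999999999999), np.float64(229.5)) [0.5481 0.11   0.114 ] [0.5091 0.1022 0.114 ] [0.5286 0.1061 0.114 ] 0.03975426607119769 0.1975815620071674
cap (array([ 0.46955299, -0.03893017,  0.04542972]), np.float64(0.0014911694866713975))
```

>>> {"api": "jog_arm", "payload": {"commands": [0.12,0,0,0,0,0,1,0.25,0,0,0,0,0,1,0.38,0,0,0,0,0,1,0.5,0,0,0,0,0,1,0.6,0,0,0,0,0,1,0.65,0,0,0,0,0,1,0.65,0,0,0,0,0,1]}}

```text
time_s: 4.03
eef_pos: [0.5281, 0.1052, 0.0998]
eef_rot: [0.546, 0.448, 0.547, -0.449]
wrist_force: [-0.2, -0.5, 0.4]
opening: 0.996
```

```bash
python3 -c "
from st import *
o,M,p=st((.5286,.1061,.10),-1.373)
c=ctrl.camera('wrist'); cv2.imwrite('pics/w2.png',c['frame'][:,:,::-1])"
```

```text
t 4.03 p [0.5281 0.1052 0.0998] q [-0.024  0.299  1.814  0.     1.031  1.35 ] jaw -1.3738 tilt [-1.4e-03  1.0e-04 -1.0e+00] open 0.996 F [-0.2 -0.5  0.4] T [ 0.03 -0.01  0.03]
shift frac [-0.0012  0.0034 -0.0038]
turn frac [-0.0001 -0.0001  0.0002]
```

View pics/w2.png

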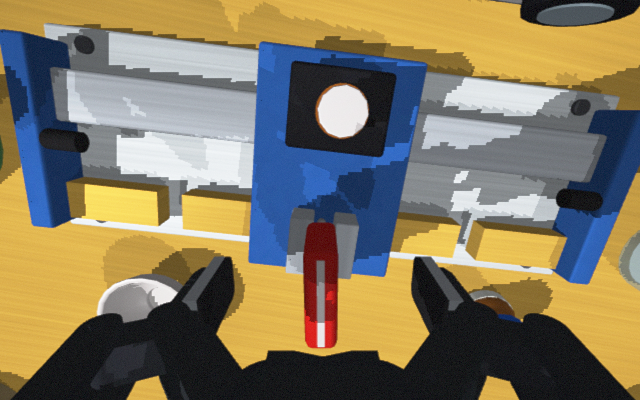

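Wrist view: the red knob (col ~320, rows 222–345) is centred between the open fingers and aligned with them. Now I close on it.

>>> {"api": "jog_arm", "payload": {"commands": [0,0,-0.003,0,0,0,0,0,0,-0.003,0,0,0,-0.4,0,0,-0.003,0,0,0,-1,0,0,-0.003,0,0,0,-1,0,0,-0.003,0,0,0,-1,0,0,-0.003,0,0,0,-1,0,0,-0.003,0,0,0,-1]}}

```text
time_s: 4.95
eef_pos: [0.5285, 0.1056, 0.1006]
eef_rot: [0.547, 0.449, 0.546, -0.449]
wrist_force: [-2.1, -0.2, 5.3]
opening: 0.156
```

```bash
python3 -c "
from st import *
o,M,p=st()
c=ctrl.camera('wrist'); cv2.imwrite('pics/w3.png',c['frame'][:,:,::-1])"
```

```text
t 4.95 p [0.5285 0.1056 0.1006] q [-0.023  0.298  1.813 -0.     1.031  1.352] jaw -1.3752 tilt [ 3.e-04 -1.e-04 -1.e+00] open 0.156 F [-2.1 -0.2  5.3] T [0.02 0.33 0.02]
```

View pics/w3.png

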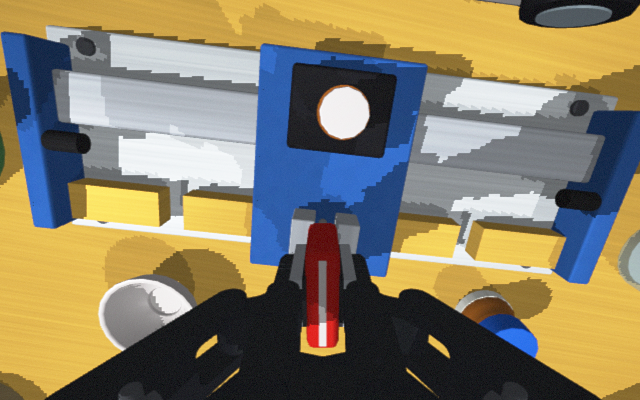

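>>> {"api": "jog_arm", "payload": {"commands": [-0.03,0,0,0,0,0,-1,-0.06,0,0,0,0,0,-1,-0.09,0,0,0,0,0,-1,-0.09,0,0,0,0,0,-1]}}

```text
time_s: 5.5
eef_pos: [0.5284, 0.1056, 0.1185]
eef_rot: [0.546, 0.449, 0.546, -0.449]
wrist_force: [3.0, 0.1, -6.9]
opening: 0.153
```

```bash
python3 -c "
from st import *
o,M,p=st()
c=ctrl.camera('wrist'); cv2.imwrite('pics/w4.png',c['frame'][:,:,::-1])"
```

```text
t 5.5 p [0.5284 0.1056 0.1185] q [-0.023  0.269  1.806 -0.     1.066  1.352] jaw -1.3753 tilt [ 2.e-04 -1.e-04 -1.e+00] open 0.153 F [ 3.   0.1 -6.9] T [-0.01 -0.51 -0.07]
```

View pics/w4.png

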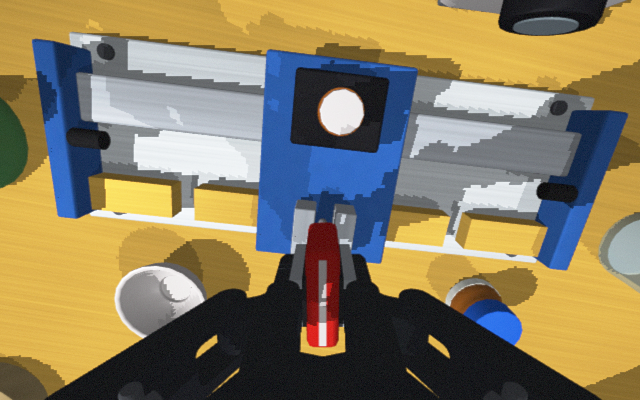

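>>> {"api": "jog_arm", "payload": {"commands": [0,0,0,-0.025,0,0,-1,0,0,0,-0.05,0,0,-1,0,0,0,-0.075,0,0,-1,0,0,0,-0.1,0,0,-1,0,0,0,-0.125,0,0,-1,0,0,0,-0.15,0,0,-1,0,0,0,-0.175,0,0,-1,0,0,0,-0.2,0,0,-1,0,0,0,-0.2,0,0,-1]}}

```text
time_s: 6.68
eef_pos: [0.5278, 0.1059, 0.1178]
eef_rot: [0.705, 0.043, 0.706, -0.042]
wrist_force: [1.7, 2.0, -7.2]
opening: 0.157
```

```bash
python3 -c "
from st import *
o,M,p=st((.5284+.0081,.1056-.0997,.1185))
c=ctrl.camera('wrist'); cv2.imwrite('pics/w5.png',c['frame'][:,:,::-1])"
```

```text
t 6.67 p [0.5278 0.1059 0.1178] q [-0.023  0.27   1.806  0.     1.066  0.097] jaw -0.1199 tilt [-1.3e-03  5.0e-04 -1.0e+00] open 0.157 F [ 1.7  2.  -7.2] T [ 0.32 -0.32  0.05]
shift frac [-0.0039 -0.4912  0.103 ]
```

View pics/w5.png

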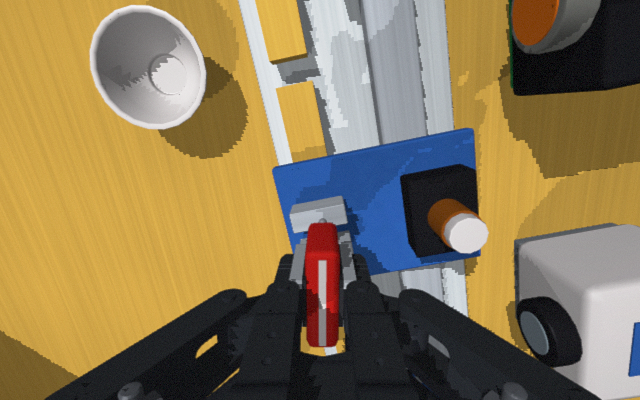

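>>> {"api": "jog_arm", "payload": {"commands": [0,-0.04,0.008,0,0,0,-1,0,-0.1,0.02,0,0,0,-1,0,-0.16,0.033,0,0,0,-1,0,-0.22,0.045,0,0,0,-1,0,-0.28,0.057,0,0,0,-1,0,-0.28,0.057,0,0,0,-1]}}

```text
time_s: 7.48
eef_pos: [0.5328, 0.047, 0.1181]
eef_rot: [0.705, 0.042, 0.706, -0.043]
wrist_force: [-2.7, -1.5, -6.6]
opening: 0.156
```

```bash
python3 -c "
from st import *
o,M,p=st((.5284+.0081,.1056-.0997,.1185))
c=ctrl.camera('top'); cv2.imwrite('pics/t6.png',c['frame'][:,:,::-1])"
```

```text
t 7.47 p [0.5328 0.047  0.1181] q [-0.133  0.263  1.815 -0.002  1.065 -0.013] jaw -0.12 tilt [-0.0011 -0.0012 -1.    ] open 0.156 F [-2.7 -1.5 -6.6] T [-0.26  0.35  0.02]
shift frac [-0.0018 -0.2018  0.0431]
```

View pics/t6.png

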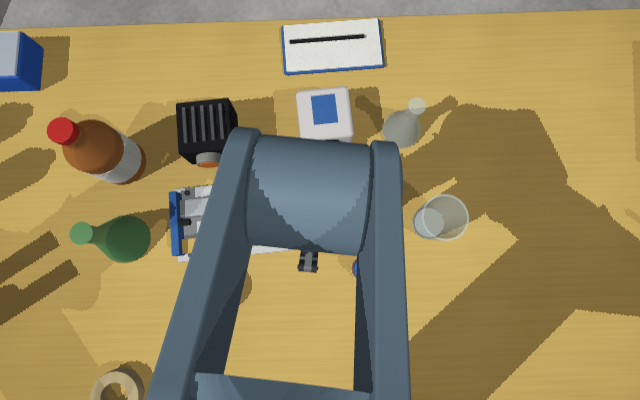

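>>> {"api": "jog_arm", "payload": {"commands": [0,-0.06,0.012,0,0,0,-1,0,-0.12,0.024,0,0,0,-1,0,-0.17,0.035,0,0,0,-1,0,-0.203,0.042,0,0,0,-1,0,-0.203,0.042,0,0,0,-1,0,-0.203,0.042,0,0,0,-1,0,-0.203,0.042,0,0,0,-1]}}

```text
time_s: 8.4
eef_pos: [0.5362, 0.0066, 0.1181]
eef_rot: [0.705, 0.041, 0.706, -0.042]
wrist_force: [-5.3, -1.8, -7.4]
opening: 0.156
```

```bash
python3 -c "
from st import *
o,M,p=st((.5284+.0081,.1056-.0997,.1185))
for n in ('wrist','scene'):
  c=ctrl.camera(n); cv2.imwrite('pics/%s7.png'%n,c['frame'][:,:,::-1])"
```

```text
t 8.4 p [0.5362 0.0066 0.1181] q [-0.208  0.266  1.812 -0.002  1.065 -0.089] jaw -0.1186 tilt [-0.0012 -0.0012 -1.    ] open 0.156 F [-5.3 -1.8 -7.4] T [-0.37  0.97  0.02]
shift frac [-0.0022 -0.003   0.0021]
```

View pics/wrist7.png

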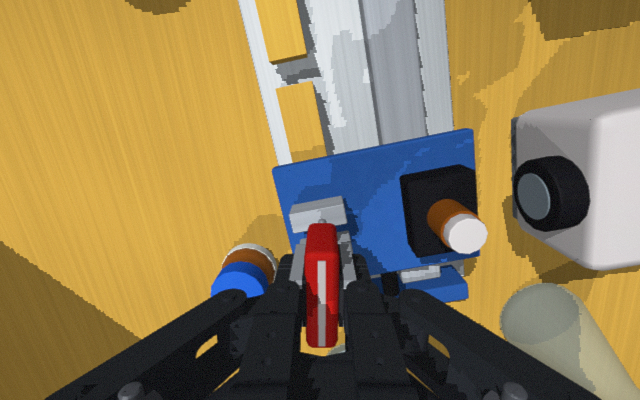

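View pics/scene7.png

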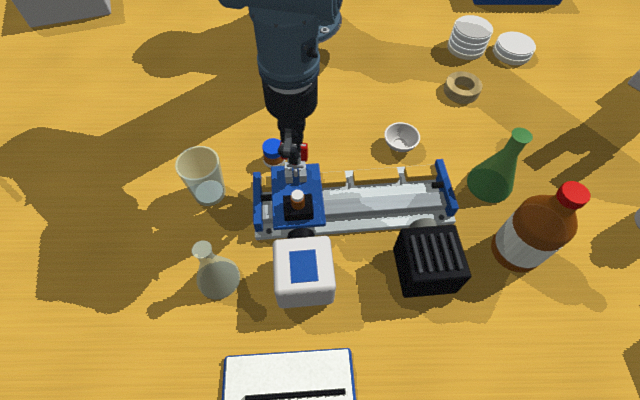

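>>> {"api": "jog_arm", "payload": {"commands": [0,0,0,0.025,0,0,-1,0,0,0,0.05,0,0,-1,0,0,0,0.075,0,0,-1,0,0,0,0.1,0,0,-1,0,0,0,0.125,0,0,-1,0,0,0,0.15,0,0,-1,0,0,0,0.175,0,0,-1,0,0,0,0.2,0,0,-1,0,0,0,0.21,0,0,-1,0,0,0,0.21,0,0,-1]}}

```text
time_s: 9.75
eef_pos: [0.5367, 0.0067, 0.1183]
eef_rot: [0.532, 0.465, 0.532, -0.466]
wrist_force: [-4.1, -2.3, -6.0]
opening: 0.155
```

>>> {"api": "jog_arm", "payload": {"commands": [0.03,0,0,0,0,0,-1,0.06,0,0,0,0,0,-1,0.085,0,0,0,0,0,-1,0.085,0,0,0,0,0,-1,0.085,0,0,0,0,0,-1]}}

```text
time_s: 10.38
eef_pos: [0.5367, 0.0071, 0.1016]
eef_rot: [0.532, 0.465, 0.532, -0.466]
wrist_force: [-4.4, -2.4, -4.6]
opening: 0.157
```

```bash
python3 -c "
from st import *
o,M,p=st((.5284+.0081,.1056-.0997,.1005))
c=ctrl.camera('wrist'); cv2.imwrite('pics/w8.png',c['frame'][:,:,::-1])"
```

```text
t 10.38 p [0.5367 0.0071 0.1016] q [-0.208  0.292  1.818 -0.     1.031  1.23 ] jaw -1.4373 tilt [-1.e-04 -4.e-04 -1.e+00] open 0.157 F [-4.4 -2.4 -4.6] T [-0.38  0.93  0.04]
shift frac [ 0.0053 -0.0017  0.0059]
```

View pics/w8.png

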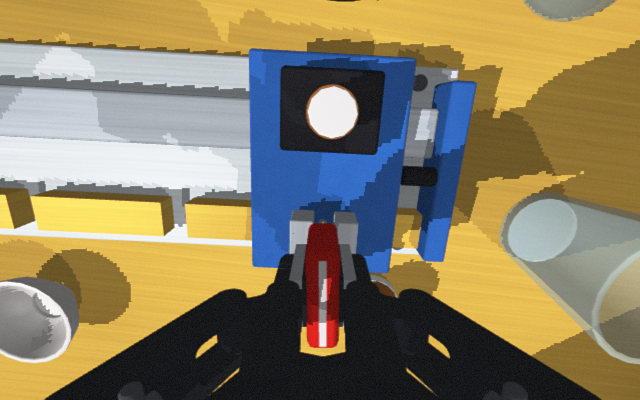

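>>> {"api": "jog_arm", "payload": {"commands": [0.005,0,0,0,0,0,-1,0.005,0,0,0,0,0,-0.3,0.005,0,0,0,0,0,-0.2,0.005,0,0,0,0,0,0,0.005,0,0,0,0,0,0,0.005,0,0,0,0,0,0]}}

```text
time_s: 11.18
eef_pos: [0.5368, 0.0073, 0.1004]
eef_rot: [0.532, 0.466, 0.532, -0.466]
wrist_force: [0.4, 0.5, -0.5]
opening: 0.505
```

```bash
python3 -c "
from st import *
o,M,p=st((.5284+.0081,.1056-.0997,.1005))
c=ctrl.camera('wrist'); cv2.imwrite('pics/w9.png',c['frame'][:,:,::-1])"
```

```text
t 11.18 p [0.5368 0.0073 0.1004] q [-0.208  0.294  1.819  0.     1.029  1.23 ] jaw -1.4381 tilt [ 4.e-04 -0.e+00 -1.e+00] open 0.505 F [ 0.4  0.5 -0.5] T [-0.03 -0.03 -0.  ]
shift frac [-0.0005 -0.0023  0.0069]
```

View pics/w9.png

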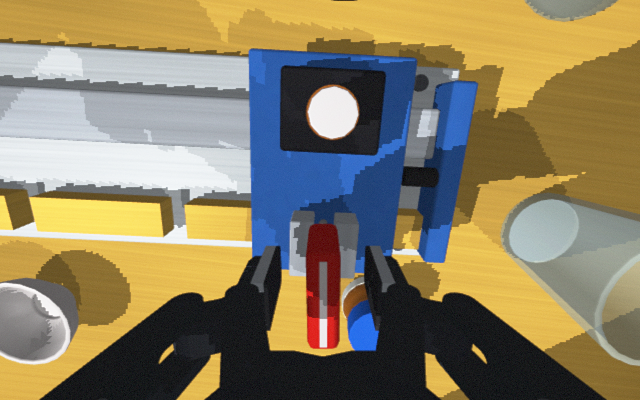

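Released, with no contact force. Next I go straight up and check.

>>> {"api": "jog_arm", "payload": {"commands": [-0.1,0,0,0,0,0,0,-0.25,0,0,0,0,0,0,-0.4,0,0,0,0,0,0,-0.55,0,0,0,0,0,0,-0.65,0,0,0,0,0,0,-0.65,0,0,0,0,0,0]}}

```text
time_s: 11.98
eef_pos: [0.5377, 0.0071, 0.232]
eef_rot: [0.533, 0.466, 0.531, -0.465]
wrist_force: [0.1, -0.5, 0.4]
opening: 0.501
```

```bash
python3 -c "
from st import *
o,M,p=st()
c=ctrl.camera('scene'); cv2.imwrite('pics/s10.png',c['frame'][:,:,::-1]); pickle.dump(c,open('s10.pkl','wb'))
o,M,p=st()
c=ctrl.camera('wrist'); c['M']=M;c['p']=p; pickle.dump(c,open('w10.pkl','wb')); cv2.imwrite('pics/w10.png',c['frame'][:,:,::-1])
a=cv2.imread('pics/s10.png')[125:245,235:375]; cv2.imwrite('pics/s10c.png',cv2.resize(a,None,fx=5,fy=5,interpolation=cv2.INTER_NEAREST))
f=c['frame'].astype(int); T=c['tool_from_camera']
def wr(uv,z):
    d=M@(T[:3,:3]@(np.linalg.inv(c['K'])@[uv[0],uv[1],1])); o=p+M@T[:3,3]; return o+d*(z-o[2])/d[2]
r,g,b=f[...,0],f[...,1],f[...,2]
m=np.zeros(f.shape[:2],bool); w=(slice(170,240),slice(300,345)); m[w]=((r>170)&(g>140)&(b>130))[w]
for s,ct,k in blobs(m,20):
    ys,xs=np.nonzero(k); l=np.polyfit(ys,xs,1); a,e=(np.polyval(l,ys.min()-.5),ys.min()-.5),(np.polyval(l,ys.max()+.5),ys.max()+.5)
    for z in (.114,.126):
        A,B=wr(a,z),wr(e,z); mid=(A+B)/2; d=mid-np.array([.5286,.1061,z]); print(z,mid.round(4),'along',(d@[.081,-.9967,0]).round(4),'len',np.linalg.norm(A-B).round(4),'twist',np.arctan2(*(A-B)[1::-1])-.081)
"
```

```text
t 11.97 p [0.5377 0.0071 0.232 ] q [-0.208  0.119  1.728  0.     1.291  1.23 ] jaw -1.4381 tilt [ 3.8e-03 -8.0e-04 -1.0e+00] open 0.501 F [ 0.1 -0.5  0.4] T [-0.01 -0.02  0.01]
t 12.03 p [0.5368 0.0073 0.2305] q [-0.208  0.12   1.73   0.     1.29   1.23 ] jaw -1.4381 tilt [ 1.2e-03 -2.0e-04 -1.0e+00] open 0.497 F [-0.3 -0.3  0.1] T [0.04 0.01 0.03]
0.114 [0.5365 0.0071 0.114 ] along 0.0993 len 0.0399 twist 0.05132940540754512
0.126 [0.5403 0.0076 0.126 ] along 0.0991 len 0.0379 twist 0.051329405407545256
```

View pics/w10.png

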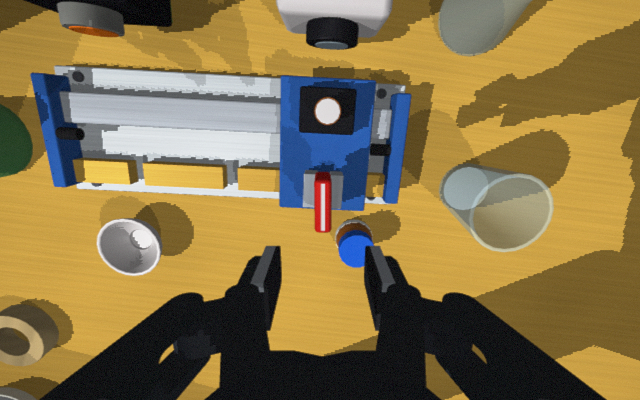

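View pics/s10c.png

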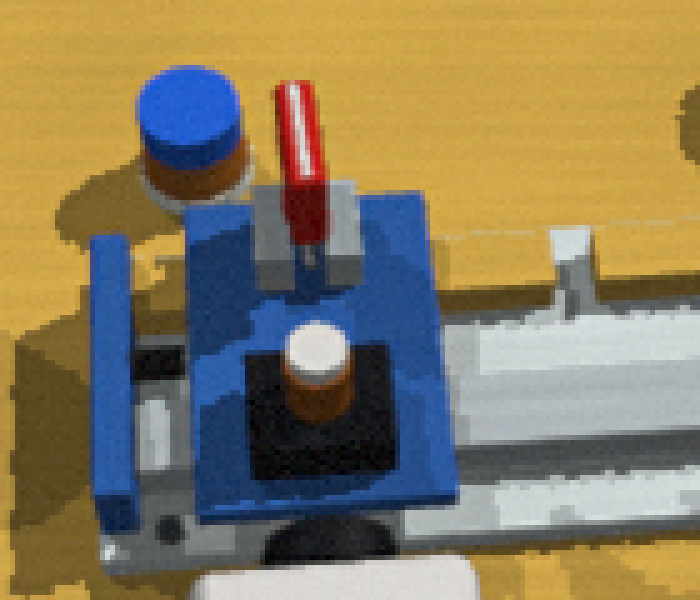

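```bash
python3 -c "
from bench import ctrl
print(ctrl.hand_in())"
```

```text
the job is handed in; nothing more can be done
None
```

I moved the carriage from its middle station to the white reader's station and turned the knob back so that the pin dropped home, then handed the job in. No verdict is reported. The arm used about 12 s of the 42 s.

- **Moves:** I gripped the knob and pulled it up about 18 mm. I turned it about 1.26 rad anticlockwise to a twist of about 1.37, drew the carriage about 99 mm along the rail, turned the knob back and lowered it. Then I let go and lifted the gripper clear.
- **Last checks (wrist camera):** the knob has moved 99.3 mm along the rail, against 100 mm needed. The twist is about 0.05 rad.
- **Pin home:** the white line on the knob and its position across the rail both fit a top height of 114 mm, so the pin is down. With a 126 mm top (pin held out) neither fits. The gripper is clear and the wrist force is about 0 N.
- **Disagreement:** at the start, the scene and top cameras put the knob about 5 mm apart at its known height, and gave its height 6 mm low when combined. I relied on the wrist camera, which the grasp bore out.

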